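# Weigh in and tray the sawn hexagon blanks

## Robot

A 6-joint arm with a two-finger parallel gripper is mounted at the origin on the work surface. World frame = base frame: x ahead of the robot, y to its left, z up, the work surface at z = 0. Lengths are in m, angles in rad, forces in N, time in s.
With the tool pointing down it reaches from about 0.35 to 0.975 m from the base axis. Payload 4.9 kg.
Tool frame: the origin (TCP) lies on the centre line of the jaws, within the pads' length; the fingertips stand ctrl.tcp_to_tips ahead of it and the grasp point (between the pads) lies 3 mm ahead of it (ctrl.tcp_to_tips is the distance from the TCP to the fingertips, in m); z points along the fingers, y is the direction in which the jaws open and shut (so a half turn about z gives the same grasp; the last joint's range is limited). The gripper opens to 85 mm and grips with 20 to 120 N. Pads are 22 mm wide; open, the fingers measure 114 mm over their backs; the gripper's body (76 mm by 85 mm) begins 54 mm behind the grasp point. The pads swing forward as they close: fully open they stand 13 mm farther back than shut.
Start: joints at [-1.296, 0.053, 1.613, -0, 1.476, -0.119], TCP at [0.24, -0.577, 0.253] pointing down, gripper open.
Joint ranges: [-3.01, 3.01], [-1.01, 2.22], [0.06, 2.58], [-1.02, 4.17], [0.09, 2.62], [-3.14, 3.14]. Speed limits (rad/s): [2.57, 2.57, 3.14, 3.14, 3.14, 3.14].

## Interface

Orientations are given as a rotation vector (axis times angle).
In Python, from station import ctrl, vision gives the robot as it stands.
- The arm moves only by the tool jog_arm, never from a script. Its argument "deltas" is a list of rows, each a list of 7 numbers: the turn, a rotation vector about the tool's x, y, z in rad, then the shift along the tool's x, y, z in cm, then the opening, from 0 (shut) to 1 (fully open). A call has 1 to 12 rows; each row shifts and turns the commanded pose from where the row before left it, along the tool's axes as they then stand; what a row does not reach is not made up. A row lasts 1/12 s, in which the tool goes at most 41.7 mm and 7.16 degrees, less where a joint would pass 70% of its speed; a pose out of reach is approached as far as the arm can. A call with a gripper value outside its range is refused whole. The fingers move at their own pace and stop on an object; "grip_force" is the grip in N (left out, the last holds). Time passes only in rows, so rows that do not move let the fingers close. It gives the time, the measured TCP pose, the force and the opening at its end, in the units of the state.
- ctrl.get_obs(): the state, without advancing time (a new reading comes with each control period).
- vision.get_image(name): name is "scene" or "top"; returns (picture, depth): 480x640x3 uint8, red, green, blue; 480x640 float32, m along the optical axis (not along the pixel's ray), 0 where there is no reading.
- vision.calibration(name): a dict with "fx", "fy", "cx", "cy" (pixels), "dist" ([k1, k2, p1, p2, k3] as OpenCV has them; the pictures are not rectified), "rvec" (rotation vector, rad) and "tvec" (3), from world to camera coordinates, as OpenCV has them. Camera axes: x right, y down, z forward; pixel columns grow to the right and rows downward; lengths in m; the calibration is good to about 2 mm. A picture is of the moment at which its call begins. calibration takes no time and is no camera call.
- ctrl.finish_job(): hands the job in, once; it reports no verdict.
The state is a dict: "t": time; "q": joint angles; "dq": joint speeds; "effort": joint torques, N m; "tool_pos": TCP position; "tool_rot": TCP orientation; "contact_force": force on the tool from outside, world axes, zero at the start; "wrist_torque": the same for the moment, N m; "opening": finger opening in m.
Only numpy, scipy, OpenCV 4.12 (cv2) and the standard library are available. Lean on these libraries where they do the work, as an engineer would, in place of code of your own. Each camera call takes 0.05 s, during which the arm holds its last target. There are 200 camera calls.

## Task

Clear the five sawn hexagon blanks off the saw bench, setting each down gently, never dropped. Stack the three soft-metal ones upright in the middle of the scale's pan to be weighed together: first the aluminium, then the copper centred on it, then the brass centred on the copper. Stand the two dark steel ones in the blue tray with a whole flat of one snug against a flat of the other, and do not disturb the caliper, the paint jar or the brush.

Things in the scene. Friction and masses are not known exactly. Their poses are not given: they have to be found in the camera images.
- alu: Silvery aluminium hexagon blank, the widest: 55 mm across flats (63.5 across corners), 40 mm high, standing on a sawn end, about 0.28 kg. Origin at the centre of its underside, z up, x axis square to one pair of flats (further flats every 60 degrees).
- copper: Reddish copper hexagon blank: 46 mm across flats (53 across corners), 38 mm high, standing on end, about 0.62 kg. Origin at the centre of its underside, z up, x axis square to a pair of flats.
- brass: Yellow brass hexagon blank, the narrowest: 36 mm across flats (41.6 across corners), 38 mm high, standing on end, about 0.36 kg. Origin at the centre of its underside, z up, x axis square to a pair of flats.
- steel_blue: Dark steel hexagon blank with a round blue paint dab (27 mm) on its top: 50 mm across flats (57.7 across corners), 45 mm high, standing on end, about 0.77 kg. Origin at the centre of its underside, z up, x axis square to a pair of flats.
- steel_red: Dark steel hexagon blank with a round red paint dab on its top, otherwise the same: 50 mm across flats, 45 mm high, about 0.77 kg. Origin at the centre of its underside, z up, x axis square to a pair of flats.
- scale: Bench scale standing firm on the bench: grey housing 170 x 168 mm with a flat square stainless pan, 150 x 150 mm, whose top lies 58 mm above the bench. The pan does not sink. A sloping nose with display and keys, lower than the pan, reaches from 78 to 150 mm out on the +x side. Origin at bench level under the centre of the pan, z up.
- tray: Low blue steel tray fixed on the bench, 190 mm long (its x axis) and 130 mm wide (y) outside, inside 184 x 124 mm; floor 3 mm thick, the rim 19 mm above the bench. Rod handles at both ends stand out 22 mm. Origin at the centre of its underside, z up.
- caliper: Digital caliper lying on the bench, 230 mm long (its x axis), 84 mm over the jaws, 8 mm high. Leave alone. Origin on the beam's middle at bench level.
- paint_jar: Small white jar of marking paint with a yellow cap, 52 mm across, 58 mm high, standing. Leave alone. Origin at the centre of its underside.
- brush: Wooden-handled chip brush lying on the bench, 200 mm long (its x axis, handle to -x). Leave alone. Origin at its middle, bench level.

How it is judged:
On the way, in this order (a step that is already met when the one before it is completed fails the run):
1. the aluminium blank stands on the middle of the scale's pan, let go (z of alu in the frame of scale between 0.054 and 0.062 m and horizontal distance between alu and scale below 0.03 m and angle between alu's own z axis and vertical below 0.06 rad and contact force between the fingers and alu below 0.1 N), for 0.2 s.
2. the copper blank stands centred on the aluminium one, let go (z of alu in the frame of scale between 0.054 and 0.062 m and horizontal distance between alu and scale below 0.03 m and angle between each of alu, copper's own z axis and vertical below 0.06 rad and z of copper in the frame of alu between 0.036 and 0.044 m and horizontal distance between copper and alu below 0.01 m and contact force between the fingers and copper below 0.1 N), for 0.2 s.
3. the brass blank stands centred on the copper one, let go (z of alu in the frame of scale between 0.054 and 0.062 m and horizontal distance between alu and scale below 0.03 m and angle between each of alu, copper, brass's own z axis and vertical below 0.06 rad and z of copper in the frame of alu between 0.036 and 0.044 m and horizontal distance between copper and alu below 0.01 m and z of brass in the frame of copper between 0.034 and 0.042 m and horizontal distance between brass and copper below 0.01 m and contact force between the fingers and brass below 0.1 N), for 0.2 s.
At the end, for the whole second after the job is handed in: Aluminium upright on the pan within 30 mm of its middle, copper on it and brass on the copper each within 10 mm of centre. Both steel blanks upright on the tray floor, flat to flat: centres under 55 mm apart (gap under 5 mm), flats within 8 degrees and 10 mm sideways. All let go, at rest (z of alu in the frame of scale between 0.054 and 0.062 m and horizontal distance between alu and scale below 0.03 m and angle between each of alu, copper, brass, steel_blue, steel_red's own z axis and vertical below 0.06 rad and z of copper in the frame of alu between 0.036 and 0.044 m and horizontal distance between copper and alu below 0.01 m and z of brass in the frame of copper between 0.034 and 0.042 m and horizontal distance between brass and copper below 0.01 m and x of steel_blue in the frame of tray between -0.072 and 0.072 m and y of steel_blue in the frame of tray between -0.042 and 0.042 m and z of steel_blue in the frame of tray between -0.001 and 0.007 m and x of steel_red in the frame of tray between -0.072 and 0.072 m and y of steel_red in the frame of tray between -0.042 and 0.042 m and z of steel_red in the frame of tray between -0.001 and 0.007 m and horizontal distance between steel_red and steel_blue below 0.055 m and (angle between the x axis of steel_red and the x axis of steel_blue, either way round below 0.14 rad or angle between the x axis of steel_red and the x axis of steel_blue, either way round between 0.9072 and 1.1872 rad) and ((x of steel_red in the frame of steel_blue between 0.04 and 0.06 m and y of steel_red in the frame of steel_blue between -0.01 and 0.01 m) or (x of steel_red in the frame of steel_blue between 0.015 and 0.035 m and y of steel_red in the frame of steel_blue between 0.0333 and 0.0533 m) or (x of steel_red in the frame of steel_blue between -0.035 and -0.015 m and y of steel_red in the frame of steel_blue between 0.0333 and 0.0533 m) or (x of steel_red in the frame of steel_blue between -0.06 and -0.04 m and y of steel_red in the frame of steel_blue between -0.01 and 0.01 m) or (x of steel_red in the frame of steel_blue between -0.035 and -0.015 m and y of steel_red in the frame of steel_blue between -0.0533 and -0.0333 m) or (x of steel_red in the frame of steel_blue between 0.015 and 0.035 m and y of steel_red in the frame of steel_blue between -0.0533 and -0.0333 m)) and linear speed of each of alu, copper, brass, steel_blue, steel_red below 0.02 m/s); the robot touches nothing.
It fails at once if a blank is dropped from more than about a centimetre (falls free of the fingers faster than 0.5 m/s) ((linear speed of alu above 0.5 m/s and contact force between the fingers and alu below 0.1 N) or (linear speed of copper above 0.5 m/s and contact force between the fingers and copper below 0.1 N) or (linear speed of brass above 0.5 m/s and contact force between the fingers and brass below 0.1 N) or (linear speed of steel_blue above 0.5 m/s and contact force between the fingers and steel_blue below 0.1 N) or (linear speed of steel_red above 0.5 m/s and contact force between the fingers and steel_red below 0.1 N)).
It fails at once if the caliper is pushed away (over 30 mm) (distance of caliper from where it was at the start of the episode above 0.03 m).
It fails at once if the paint jar is pushed away (over 30 mm) (distance of paint_jar from where it was at the start of the episode above 0.03 m).
It fails at once if the brush is pushed away (over 30 mm) (distance of brush from where it was at the start of the episode above 0.03 m).
It also fails if it takes over 106 s, if anything falls off the work surface, if the arm or the gripper's body presses on something with over 40 N, if the wrist force passes 120 N, or if a joint passes its speed limit or range.

## Working session

There is one attempt and no reset: what is moved stays moved. The work goes in short steps, Python scripts to look and compute and a tool call to move; the robot and the scene stay as the last step left them, time stands still between calls to the robot, and variables do not carry over. Pictures are saved under pics/ and viewed, about 12 in all and at most 16, crops included, and the job is handed in when it is done.

Besides the shell and the picture viewer there is one more tool, called after "Call:" as name(argument=value, ...) on one line, values as JSON. jog_arm: Moves the arm, as the interface text tells. Its arguments: {"type":"object","properties":{"deltas":{"type":"array"},"grip_force":{"type":"number"}},"required":["deltas"]}

```bash
mkdir -p pics; ls; python3 - <<'E'
from station import ctrl, vision
import cv2
o=ctrl.get_obs();print(o,ctrl.tcp_to_tips)
for n in("scene","top"):
    im,d=vision.get_image(n);cv2.imwrite(f"pics/{n}0.png",im[:,:,::-1]);import numpy as np;np.save(f"pics/{n}0.npy",d)
    print(n,vision.calibration(n))
E
```

```text
pics
{'t': 0.0, 'q': array([-1.29601483e+00,  5.33918973e-02,  1.61429119e+00, -3.24706280e-05,
        1.47597577e+00, -1.18993790e-01]), 'dq': array([ 1.40739334e-03,  1.75718069e-03,  4.31218697e-05,  6.20184509e-04,
       -1.37406568e-03,  9.52100427e-04]), 'effort': array([ 1.62803288e-03, -3.93684518e+01, -3.70173132e+01, -7.60825259e-06,
        7.10872919e-03, -9.52325706e-06]), 'tool_pos': array([ 0.23963856, -0.57661481,  0.25204292]), 'tool_rot': array([-3.07887895e+00, -6.14154564e-01,  3.02972807e-04]), 'contact_force': array([-0.56998912,  0.68208423, -0.32511774]), 'wrist_torque': array([ 0.00213991, -0.01793369, -0.03576458]), 'opening': 0.08565690507966478} 0.022
scene {'fx': 493.06803699941537, 'fy': 493.06803699941537, 'cx': 325.09439521960616, 'cy': 239.41321584390366, 'dist': array([0.02061645, 0.        , 0.        , 0.        , 0.        ]), 'rvec': array([ 1.76189329,  1.68538326, -0.72117521]), 'tvec': array([-0.05107622, -0.37120493,  1.3912671 ])}
top {'fx': 496.26956785728197, 'fy': 496.26956785728197, 'cx': 324.4885002691531, 'cy': 240.5525685391644, 'dist': array([-0.02532666,  0.        ,  0.        ,  0.        ,  0.        ]), 'rvec': array([ 2.11911992, -2.16702762,  0.13560778]), 'tvec': array([0.01712741, 0.62700238, 1.0162512 ])}
```

View pics/top0.png

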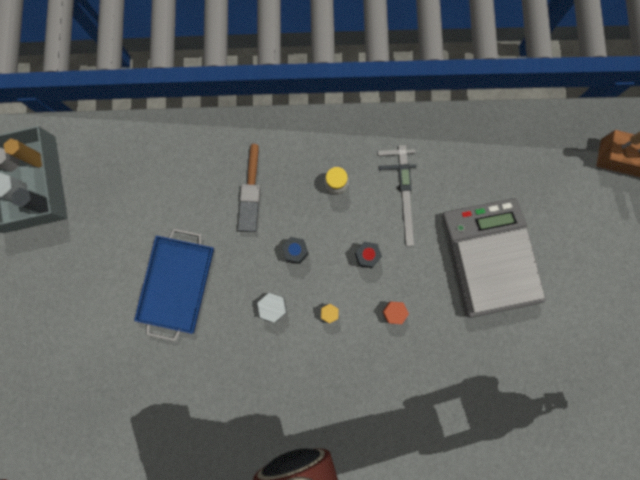

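View pics/scene0.png

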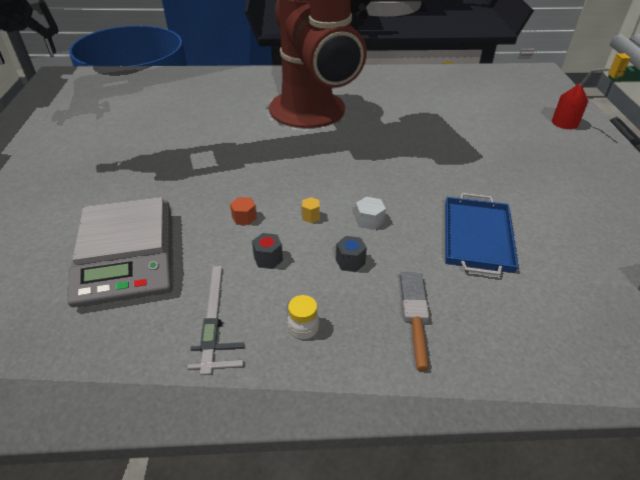

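```bash
cat > h.py <<'E'
import numpy as np, cv2
from station import ctrl, vision
from scipy.spatial.transform import Rotation as R
def cam(n):
    c=vision.calibration(n);K=np.array([[c['fx'],0,c['cx']],[0,c['fy'],c['cy']],[0,0,1]]);return K,c['dist'],cv2.Rodrigues(c['rvec'])[0],c['tvec']
def ray(n,px,z):
    K,D,Rm,t=cam(n);p=cv2.undistortPoints(np.float64(px).reshape(-1,1,2),K,D)[:,0]
    d=np.c_[p,np.ones(len(p))]@Rm;o=-Rm.T@t
    return (o+d*((z-o[2])/d[:,2])[:,None])[:,:2]
def cloud(n,d):
    K,D,Rm,t=cam(n);v,u=np.mgrid[:480,:640];p=cv2.undistortPoints(np.float64(np.dstack([u,v])).reshape(-1,1,2),K,D)[:,0]
    P=np.c_[p,np.ones(len(p))]*d.reshape(-1,1);return ((P-t)@Rm).reshape(480,640,3)
def look(n,tag):
    im,d=vision.get_image(n);cv2.imwrite(f"pics/{tag}.png",im[:,:,::-1]);np.save(f"pics/{tag}.npy",d);return im,d
def hexang(P): # filled pts -> centre, flat-normal angle mod 60 (deg)
    c=P.mean(0);w=(P-c)@[1,1j];a=np.angle((w**6).sum())/6
    return c,np.degrees(a+np.pi/6)%60
def project(n,P):
    c=vision.calibration(n);K,D,_,t=cam(n);return cv2.projectPoints(np.float64(P),c['rvec'],t,K,D)[0][:,0]
E
python3 - <<'E'
from h import *
im=cv2.imread('pics/top0.png');d=np.load('pics/top0.npy');W=cloud('top',d)
print('bench z',np.median(W[330:400,100:130,2]))
cv=lambda y0,y1,x0,x1:cv2.resize(im[y0:y1,x0:x1],None,fx=5,fy=5,interpolation=cv2.INTER_CUBIC)
cv2.imwrite('pics/crop1.png',cv(230,335,250,410))
for k,(x,y) in dict(alu=(271,307),cop=(396,313),bra=(330,313),sb=(295,250),sr=(368,255)).items():
    print(k,W[y-2:y+3,x-2:x+3,2].mean(),W[y,x,:2])
    s=W[y-20:y+21,x-20:x+21];h=s[7:34,7:34,2]; m=s[...,2]>W[y-2:y+3,x-2:x+3,2].mean()-.008
    print('  ',m.sum(),hexang(s[m][:,:2]))
z=W[...,2]
for nm,sl,lo,hi in(('pan',np.s_[195:320,435:550],.054,.063),('rim',np.s_[225:345,130:220],.012,.025),('jar',np.s_[160:200,320:355],.05,.065)):
    s=W[sl].reshape(-1,3);p=s[(s[:,2]>lo)&(s[:,2]<hi)][:,:2];r=cv2.minAreaRect(np.float32(p*1000));print(nm,len(p),r)
E
```

```text
bench z 0.0009931049795760837
alu 0.041182763092002285 [0.48891378 0.11894441]
   608 (array([0.48827074, 0.11671005]), np.float64(56.18732121941712))
cop 0.03809943774933077 [ 0.47074689 -0.14380123]
   440 (array([ 0.47219515, -0.14106675]), np.float64(56.65649350156769))
bra 0.038781161379217 [ 0.47378153 -0.00514708]
   261 (array([ 0.47404827, -0.00362295]), np.float64(26.15334714485239))
sb 0.04619474007184533 [0.60788553 0.06613631]
   485 (array([0.60970277, 0.06722556]), np.float64(0.39731445216750333))
sr 0.0462429420822097 [ 0.59387649 -0.08854587]
   490 (array([ 0.59533532, -0.08850403]), np.float64(55.41262582638851))
pan 5052 ((555.9302978515625, -363.2947082519531), (150.90982055664062, 151.31370544433594), 10.169679641723633)
rim 912 ((543.9444580078125, 333.97802734375), (132.0271759033203, 238.6459503173828), 76.91289520263672)
jar 372 ((762.1739501953125, -25.394229888916016), (44.95194625854492, 46.04780197143555), 37.00530242919922)
```

View pics/crop1.png

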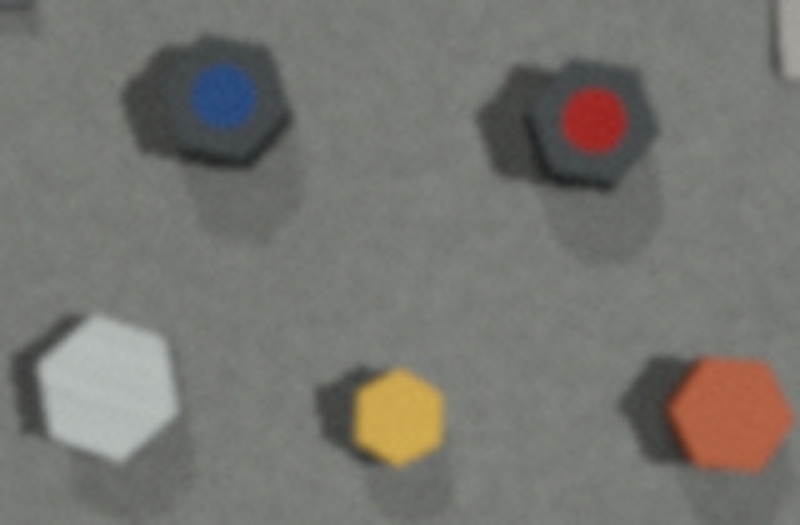

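```bash
cat >> h.py <<'E'
def tophex(n,im,px,z,sel,r=22,f=8):
    # colour mask in an upscaled crop -> hexagon centre/angle on plane z
    x,y=px;c=cv2.resize(im[y-r:y+r,x-r:x+r],None,fx=f,fy=f,interpolation=cv2.INTER_CUBIC)
    m=sel(c).astype(np.uint8);k,l,s,_=cv2.connectedComponentsWithStats(m)
    i=1+s[1:,4].argmax();v,u=np.nonzero(l==i)
    P=ray(n,np.c_[x-r+(u+.5)/f-.5,y-r+(v+.5)/f-.5],z);cc,a=hexang(P)
    A=cv2.contourArea(cv2.convexHull(np.float32(P*1e3)))
    return cc.round(4),a.round(1),'AF %.1f'%np.sqrt(A/0.866)
HSV=lambda c:cv2.cvtColor(c,cv2.COLOR_RGB2HSV).astype(int)
SEL=dict(alu=lambda c:c.min(2)>140,
 cop=lambda c:(HSV(c)[...,1]>100)&((HSV(c)[...,0]<14)|(HSV(c)[...,0]>170))&(HSV(c)[...,2]>130),
 bra=lambda c:(HSV(c)[...,1]>85)&(abs(HSV(c)[...,0]-21)<8)&(HSV(c)[...,2]>130),
 blue=lambda c:(HSV(c)[...,1]>110)&(abs(HSV(c)[...,0]-110)<15),
 red=lambda c:(HSV(c)[...,1]>110)&((HSV(c)[...,0]<10)|(HSV(c)[...,0]>170)))
def down(): # jaw axis (tool y) direction, tool pos
    o=ctrl.get_obs();M=R.from_rotvec(o['tool_rot']).as_matrix();return o['tool_pos'],M
def goto(xy,yaw=None):
    """turn about tool z (deg, in yaw mod 180) then shift along tool x,y (cm)"""
    p,M=down();cur=np.degrees(np.arctan2(M[1,1],M[0,1]));t=0
    if yaw is not None:
        t=-((yaw-cur+90)%180-90);M=M@R.from_rotvec([0,0,np.radians(t)]).as_matrix()
    s=M.T@np.r_[np.array(xy)-p[:2],0]*100
    print('jaw %.1f z %.4f q6 %.2f | turn %.1f deg = %.3f rad, shift x %.2f y %.2f cm'%(cur,p[2],ctrl.get_obs()['q'][5],t,np.radians(t),s[0],s[1]))
E
python3 - <<'E'
from h import *
im=cv2.imread('pics/top0.png')[:,:,::-1].copy();d=np.load('pics/top0.npy');W=cloud('top',d)
B=dict(alu=((271,307),.04),cop=((396,313),.038),bra=((330,313),.038),blue=((295,250),.045),red=((368,255),.045))
for k,(p,z) in B.items(): print(k,tophex('top',im,p,z,SEL[k]))
for p in((295,250),(368,255)):
    x,y=p;g=im.mean(2);print(g[y-14:y+15:2,x-16:x+17:2].astype(int))
# steel top angle: brightness band (top grey) near the object, plus dab
for k,p in(('blue',(295,250)),('red',(368,255))):
    print(k,tophex('top',im,p,.045,lambda c:cv2.medianBlur(((c.mean(2)<82)&((c.mean(2)>44)|SEL[k](c))).astype(np.uint8),9)>0,r=18))
s=im[225:345,130:220];hs=HSV(s);m=(abs(hs[...,0]-110)<12)&(hs[...,1]>120)
v,u=np.nonzero(m);P=ray('top',np.c_[u+130,v+225],.012);print('tray',cv2.minAreaRect(np.float32(P*1e3)))
s=cloud('scene',np.load('pics/scene0.npy'))
for k,(x,y) in dict(alu=(371,205),cop=(243,203),bra=(311,203),blue=(350,244),red=(267,241)).items():print(k,s[y-1:y+2,x-2:x+3].mean((0,1)))
ims=cv2.imread('pics/scene0.png')[:,:,::-1].copy()
for k,p in dict(blue=(350,246),red=(267,242)).items():print(k,tophex('scene',ims,p,.045,SEL[k]))
for k,p in dict(alu=(371,205),).items():print(k,tophex('scene',ims,p,.04,lambda c:c.min(2)>170))
goto((.48,.11),0)
E
```

```text
alu (array([0.4888, 0.1183]), np.float64(40.0), 'AF 54.6')
cop (array([ 0.4719, -0.1439]), np.float64(54.3), 'AF 45.5')
bra (array([ 0.4736, -0.004 ]), np.float64(26.7), 'AF 37.0')
blue (array([0.6107, 0.0679]), np.float64(3.5), 'AF 25.6')
red (array([ 0.5969, -0.0896]), np.float64(59.5), 'AF 26.5')
[[120 119 117 117 119 112 105 111 115 119 120 123 124 120 116 123 122]
 [118 114 105 109 108  87  77  78  83  90  95 103 113 119 119 118 119]
 [120  92  74  70  72  71  72  72  72  73  73  73  83 115 118 119 118]
 [ 97  71  67  68  72  72  71  76  75  71  74  71  74 102 120 121 118]
 [ 75  67  69  72  73  75  79  80  79  79  74  72  73  89 121 122 118]
 [ 67  67  69  71  73  78  78  78  80  80  78  73  74  80 114 118 120]
 [ 68  64  69  73  75  75  80  83  81  79  76  78  71  71 108 116 117]
 [ 66  69  67  75  75  79  81  83  80  80  81  78  76  72  92 114 118]
 [ 67  69  68  74  75  79  81  80  78  83  78  72  73  75  71 113 121]
 [ 65  67  65  70  75  74  75  78  80  80  75  72  74  60  64 110 122]
 [ 68  67  66  68  73  74  74  73  75  71  71  72  61  53  87 113 119]
 [ 70  64  63  64 
[... 1328 characters left out ...]
20]]
blue (array([0.6068, 0.0735]), np.float64(38.4), 'AF 58.9')
red (array([ 0.5947, -0.0806]), np.float64(30.4), 'AF 58.9')
tray ((544.1312255859375, 334.97454833984375), (132.82427978515625, 189.15081787109375), 76.9605484008789)
alu [0.4876378  0.12028091 0.03774769]
cop [ 0.47094062 -0.14245416  0.03640163]
bra [ 0.47539579 -0.00274163  0.03641606]
blue [0.60968185 0.06585908 0.04432966]
red [ 0.59537709 -0.08848216  0.04366564]
blue (array([0.6122, 0.0675]), np.float64(3.7), 'AF 26.1')
red (array([ 0.5986, -0.0894]), np.float64(19.0), 'AF 26.7')
alu (array([0.4917, 0.1182]), np.float64(40.1), 'AF 52.0')
jaw -67.4 z 0.2522 q6 -0.12 | turn -67.4 deg = -1.177 rad, shift x 68.66 y 24.03 cm
```

```bash
python3 -c "
from h import *
goto((.4895,.1182),-80)"
```

```text
jaw -67.4 z 0.2522 q6 -0.12 | turn 12.6 deg = 0.219 rad, shift x 36.67 y -64.09 cm
```

Call:
jog_arm(deltas=[[0, 0, 0.11, 0, 0, 0, 1], [0, 0, 0.11, 0, 0, 0, 1], [0, 0, 0, 1.667, -2.913, 0, 1], [0, 0, 0, 1.667, -2.913, 0, 1], [0, 0, 0, 1.667, -2.913, 0, 1], [0, 0, 0, 1.667, -2.913, 0, 1], [0, 0, 0, 1.667, -2.913, 0, 1], [0, 0, 0, 1.667, -2.913, 0, 1], [0, 0, 0, 1.667, -2.913, 0, 1], [0, 0, 0, 1.667, -2.913, 0, 1], [0, 0, 0, 1.667, -2.913, 0, 1], [0, 0, 0, 1.667, -2.913, 0, 1]], grip_force=40)

```text
t: 1.1
tool_pos: [0.3536, -0.2597, 0.2528]
tool_rot: [-3.129, -0.272, 0.0]
contact_force: [0.6, 0.2, 0.7]
opening: 0.0857
```

Call:
jog_arm(deltas=[[0, 0, 0, 1.667, -2.913, 0, 1], [0, 0, 0, 1.667, -2.913, 0, 1], [0, 0, 0, 1.667, -2.913, 0, 1], [0, 0, 0, 1.667, -2.913, 0, 1], [0, 0, 0, 1.667, -2.913, 0, 1], [0, 0, 0, 1.667, -2.913, 0, 1], [0, 0, 0, 1.667, -2.913, 0, 1], [0, 0, 0, 1.667, -2.913, 0, 1], [0, 0, 0, 1.667, -2.913, 0, 1], [0, 0, 0, 1.667, -2.913, 0, 1], [0, 0, 0, 1.667, -2.913, 0, 1], [0, 0, 0, 1.667, -2.913, 0, 1]])

```text
t: 2.1
tool_pos: [0.4902, 0.1193, 0.2528]
tool_rot: [3.13, 0.273, -0.001]
contact_force: [0.2, -0.6, 1.2]
opening: 0.0853
```

```bash
python3 -c "
from h import *
goto((.4895,.1182),-80);print(ctrl.get_obs()['t'],ctrl.get_obs()['contact_force'])"
```

```text
jaw -80.0 z 0.2528 q6 1.49 | turn -0.0 deg = -0.000 rad, shift x -0.08 y 0.09 cm
2.1 [ 0.18509018 -0.58219482  1.24005093]
```

Call:
jog_arm(deltas=[[0, 0, 0, 0, 0, 3.2, 1], [0, 0, 0, 0, 0, 3.2, 1], [0, 0, 0, 0, 0, 3.2, 1], [0, 0, 0, 0, 0, 3.2, 1], [0, 0, 0, 0, 0, 3.2, 1], [0, 0, 0, 0, 0, 3.2, 1], [0, 0, 0, 0, 0, 1.8, 1], [0, 0, 0, 0, 0, 1.0, 1], [0, 0, 0, 0, 0, 0.5, 1], [0, 0, 0, 0, 0, 0, 0], [0, 0, 0, 0, 0, 0, 0], [0, 0, 0, 0, 0, 0, 0]])

```text
t: 3.1
tool_pos: [0.4919, 0.1179, 0.0305]
tool_rot: [-3.129, -0.272, -0.006]
contact_force: [2.1, 0.9, -1.2]
opening: 0.0543
```

Call:
jog_arm(deltas=[[0, 0, 0, 0, 0, 0, 0], [0, 0, 0, 0, 0, 0, 0], [0, 0, 0, 0, 0, 0, 0]])

```text
t: 3.35
tool_pos: [0.4919, 0.1177, 0.0303]
tool_rot: [-3.13, -0.273, -0.006]
contact_force: [0.6, 1.0, 6.4]
opening: 0.0544
```

Call:
jog_arm(deltas=[[0, 0, 0, 0, 0, -1, 0], [0, 0, 0, 0, 0, -3, 0], [0, 0, 0, 0, 0, -4, 0], [0, 0, 0, 0, 0, -4, 0], [0, 0, 0, 0, 0, -3, 0], [0, 0, 0, 0, 0, 0, 0]])

```text
t: 3.85
tool_pos: [0.494, 0.1178, 0.1867]
tool_rot: [3.129, 0.273, 0.021]
contact_force: [1.8, 0.3, -2.1]
opening: 0.0545
```

```bash
python3 -c "
from h import *
goto((.556,-.363),-80);print(ctrl.get_obs()['contact_force'],ctrl.get_obs()['tool_rot'])"
```

```text
jaw -80.0 z 0.1867 q6 1.48 | turn -0.0 deg = -0.001 rad, shift x -2.24 y 48.43 cm
[ 1.83260974  0.29512745 -2.11755521] [3.1294025  0.27287442 0.02115791]
```

Call:
jog_arm(deltas=[[0, 0, 0, -0.07, 1.5, 0, 0], [0, 0, 0, -0.14, 3, 0, 0], [0, 0, 0, -0.14, 3, 0, 0], [0, 0, 0, -0.14, 3, 0, 0], [0, 0, 0, -0.14, 3, 0, 0], [0, 0, 0, -0.14, 3, 0, 0], [0, 0, 0, -0.14, 3, 0, 0], [0, 0, 0, -0.14, 3, 0, 0], [0, 0, 0, -0.14, 3, 0, 0], [0, 0, 0, -0.14, 3, 0, 0], [0, 0, 0, -0.14, 3, 0, 0], [0, 0, 0, -0.14, 3, 0, 0]])

```text
t: 4.85
tool_pos: [0.5327, -0.226, 0.1763]
tool_rot: [-3.128, -0.272, 0.005]
contact_force: [0.3, 0.8, -3.2]
opening: 0.0544
```

Call:
jog_arm(deltas=[[0, 0, 0, -0.14, 3, 0, 0], [0, 0, 0, -0.14, 3, 0, 0], [0, 0, 0, -0.14, 3, 0, 0], [0, 0, 0, -0.14, 3, 0, 0], [0, 0, 0, -0.1, 1.9, 0, 0], [0, 0, 0, 0, 0, 0, 0], [0, 0, 0, 0, 0, 0, 0]])

```text
t: 5.43
tool_pos: [0.5504, -0.3633, 0.1762]
tool_rot: [-3.127, -0.27, 0.004]
contact_force: [-0.0, -0.0, -3.7]
opening: 0.0543
```

```bash
python3 -c "
from h import *
goto((.556,-.363),-80);print(ctrl.get_obs()['contact_force'],ctrl.get_obs()['tool_rot'])
look('scene','s1');im=cv2.imread('pics/s1.png');cv2.imwrite('pics/s1c.png',cv2.resize(im[60:320,20:340],None,fx=2,fy=2))"
```

```text
jaw -80.1 z 0.1762 q6 0.70 | turn -0.1 deg = -0.002 rad, shift x 0.56 y 0.06 cm
[-1.22285734e-03 -3.95976961e-02 -3.65394530e+00] [-3.12714246 -0.26976656  0.00405224]
```

View pics/s1c.png

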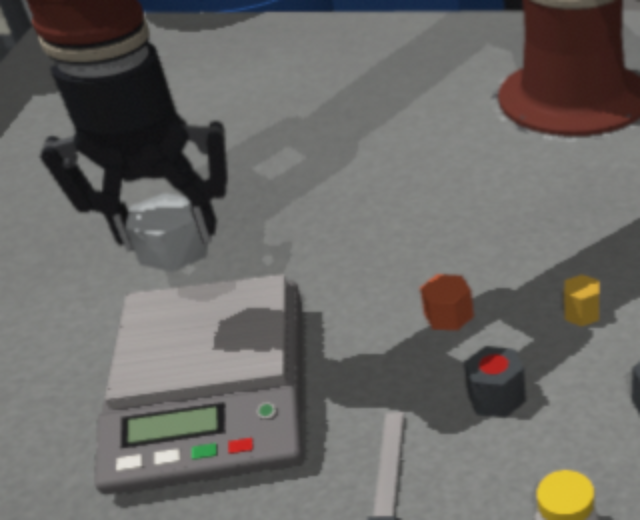

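Call:
jog_arm(deltas=[[0, 0, 0, 0.5, 0.06, 2, 0], [0, 0, 0, 0, 0, 3, 0], [0, 0, 0, 0, 0, 2, 0], [0, 0, 0, 0, 0, 1, 0], [0, 0, 0, 0, 0, 0.2, 0], [0, 0, 0, 0, 0, 0.2, 0], [0, 0, 0, 0, 0, 0, 0]])

```text
t: 6.07
tool_pos: [0.5572, -0.3629, 0.0955]
tool_rot: [3.128, 0.273, 0.002]
contact_force: [-0.2, 0.2, -3.5]
opening: 0.0544
```

Call:
jog_arm(deltas=[[0, 0, 0, 0, 0, 0.1, 0], [0, 0, 0, 0, 0, 0.1, 0], [0, 0, 0, 0, 0, 0, 0]])

```text
t: 6.32
tool_pos: [0.5571, -0.3633, 0.0935]
tool_rot: [3.129, 0.272, 0.002]
contact_force: [-0.5, -0.2, -2.7]
opening: 0.0543
```

Call:
jog_arm(deltas=[[0, 0, 0, 0, 0, 0.1, 0], [0, 0, 0, 0, 0, 0.1, 0], [0, 0, 0, 0, 0, 0, 0]])

```text
t: 6.57
tool_pos: [0.5564, -0.3629, 0.0901]
tool_rot: [-3.13, -0.272, 0.0]
contact_force: [-0.4, -0.8, -3.5]
opening: 0.0542
```

Call:
jog_arm(deltas=[[0, 0, 0, 0, 0, 0.1, 0], [0, 0, 0, 0, 0, 0.1, 0], [0, 0, 0, 0, 0, 0, 0]])

```text
t: 6.82
tool_pos: [0.5566, -0.363, 0.0884]
tool_rot: [3.13, 0.273, 0.0]
contact_force: [-0.1, 0.1, -1.5]
opening: 0.0543
```

Call:
jog_arm(deltas=[[0, 0, 0, 0, 0, 0.1, 0], [0, 0, 0, 0, 0, 0.05, 0], [0, 0, 0, 0, 0, 0, 0]])

```text
t: 7.07
tool_pos: [0.5567, -0.363, 0.0884]
tool_rot: [-3.13, -0.273, 0.0]
contact_force: [-4.0, 2.1, 4.7]
opening: 0.0545
```

Call:
jog_arm(deltas=[[0, 0, 0, 0, 0, 0, 0.8], [0, 0, 0, 0, 0, 0, 0.9], [0, 0, 0, 0, 0, 0, 1], [0, 0, 0, 0, 0, 0, 1], [0, 0, 0, 0, 0, -1, 1], [0, 0, 0, 0, 0, -2, 1], [0, 0, 0, 0, 0, -3, 1], [0, 0, 0, 0, 0, -3, 1], [0, 0, 0, 0, 0, -3, 1], [0, 0, 0, 0, 0, 0, 1]])

```text
t: 7.9
tool_pos: [0.5596, -0.3653, 0.2166]
tool_rot: [3.12, 0.272, 0.016]
contact_force: [0.4, -0.7, 1.6]
opening: 0.085
```

```bash
python3 -c "
from h import *
for j in (-6,-66,54,-126):goto((.4725,-.1435),j)"
```

```text
jaw -80.0 z 0.2166 q6 0.71 | turn -74.0 deg = -1.292 rad, shift x 21.15 y -10.98 cm
jaw -80.0 z 0.2166 q6 0.71 | turn -14.0 deg = -0.245 rad, shift x 1.07 y -23.80 cm
jaw -80.0 z 0.2166 q6 0.71 | turn 46.0 deg = 0.802 rad, shift x -20.08 y -12.82 cm
jaw -80.0 z 0.2166 q6 0.71 | turn 46.0 deg = 0.802 rad, shift x -20.08 y -12.82 cm
```

Call:
jog_arm(deltas=[[0, 0, -0.122, 0, 0, 0, 1], [0, 0, -0.122, 0, 0, 0, 1], [0, 0, 0, 0.1, -2.4, 0, 1], [0, 0, 0, 0.1, -3.4, 0, 1], [0, 0, 0, 0.1, -3.4, 0, 1], [0, 0, 0, 0.1, -3.4, 0, 1], [0, 0, 0, 0.1, -3.4, 0, 1], [0, 0, 0, 0.1, -3.4, 0, 1], [0, 0, 0, 0.1, -3.0, 0, 1], [0, 0, 0, 0.1, -1.4, 0, 1], [0, 0, 0, 0, 0, 0, 1], [0, 0, 0, 0, 0, 0, 1]])

```text
t: 8.9
tool_pos: [0.4677, -0.1422, 0.2075]
tool_rot: [3.071, 0.653, 0.002]
contact_force: [1.4, -0.3, 0.8]
opening: 0.0853
```

```bash
python3 -c "
from h import *
goto((.4725,-.1435),-66)
im,d=look('top','t1')
P,_=cv2.projectPoints,0
print(tophex('top',im,tuple(int(v) for v in project('top',[[.556,-.363,.098]])[0]),.098,lambda c:c.min(2)>135,r=24))
x,y=[int(v) for v in project('top',[[.556,-.363,.098]])[0]]
W=cloud('top',d)[y-30:y+30,x-30:x+30].reshape(-1,3);p=W[(W[:,2]>.088)&(W[:,2]<.105)];print(len(p),p.mean(0),x,y)
cv2.imwrite('pics/t1c.png',cv2.resize(im[y-60:y+60,x-150:x+60,::-1],None,fx=3.5,fy=3.5))"
```

```text
jaw -66.0 z 0.2075 q6 0.70 | turn -0.0 deg = -0.000 rad, shift x 0.39 y 0.32 cm
(array([ 0.5603, -0.3684]), np.float64(38.7), 'AF 103.5')
705 [ 0.55372527 -0.36217077  0.09826815] 507 267
```

View pics/t1c.png

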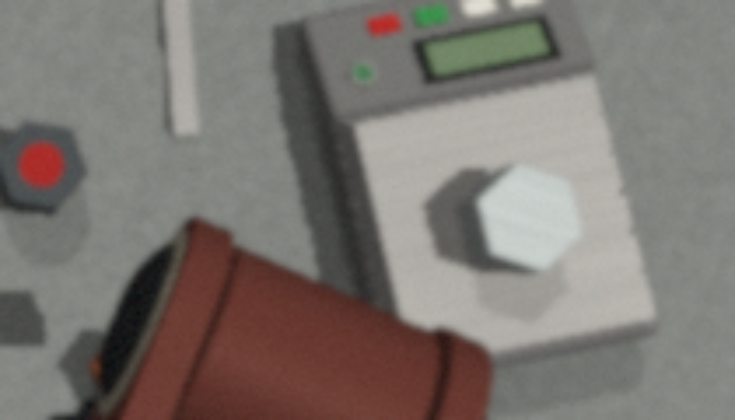

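Call:
jog_arm(deltas=[[0, 0, 0, 0.39, 0.32, 1, 1], [0, 0, 0, 0, 0, 3, 1], [0, 0, 0, 0, 0, 3, 1], [0, 0, 0, 0, 0, 3, 1], [0, 0, 0, 0, 0, 3, 1], [0, 0, 0, 0, 0, 3, 1], [0, 0, 0, 0, 0, 1.3, 1], [0, 0, 0, 0, 0, 0.5, 1], [0, 0, 0, 0, 0, 0, 1], [0, 0, 0, 0, 0, 0, 1]])

```text
t: 9.78
tool_pos: [0.4729, -0.1443, 0.0291]
tool_rot: [3.073, 0.65, 0.001]
contact_force: [-0.1, 0.2, 0.7]
opening: 0.0854
```

Call:
jog_arm(deltas=[[0, 0, 0, 0, 0, 0, 0], [0, 0, 0, 0, 0, 0, 0], [0, 0, 0, 0, 0, 0, 0], [0, 0, 0, 0, 0, 0, 0], [0, 0, 0, 0, 0, 0, 0], [0, 0, 0, 0, 0, 0, 0], [0, 0, 0, 0, 0, 0, 0]], grip_force=50)

```text
t: 10.37
tool_pos: [0.4731, -0.1436, 0.0302]
tool_rot: [3.073, 0.651, 0.003]
contact_force: [0.2, 1.0, 5.3]
opening: 0.0452
```

Call:
jog_arm(deltas=[[0, 0, 0, 0, 0, -1, 0], [0, 0, 0, 0, 0, -3, 0], [0, 0, 0, 0, 0, -4, 0], [0, 0, 0, 0, 0, -4, 0], [0, 0, 0, 0, 0, -3, 0], [0, 0, 0, 0, 0, -1, 0], [0, 0, 0, 0, 0, 0, 0], [0, 0, 0, 0, 0, 0, 0]])

```text
t: 11.03
tool_pos: [0.4711, -0.143, 0.1868]
tool_rot: [-3.072, -0.651, 0.004]
contact_force: [0.2, 0.3, -7.5]
opening: 0.0454
```

```bash
python3 -c "
from h import *
im=cv2.imread('pics/t1.png')[:,:,::-1].copy()
for th in (170,180,190,200):print(th,tophex('top',im,(508,269),.098,lambda c:c.min(2)>th))
goto((.5548,-.3625),-66)"
```

```text
170 (array([ 0.5578, -0.3763]), np.float64(56.9), 'AF 80.1')
180 (array([ 0.5547, -0.3661]), np.float64(39.7), 'AF 53.9')
190 (array([ 0.5546, -0.3655]), np.float64(40.4), 'AF 51.2')
200 (array([ 0.5684, -0.3657]), np.float64(43.5), 'AF 20.0')
jaw -66.1 z 0.1868 q6 0.71 | turn -0.1 deg = -0.001 rad, shift x -1.28 y 23.46 cm
```

Call:
jog_arm(deltas=[[0, 0, 0, -0.1, 1.5, 0, 0], [0, 0, 0, -0.2, 3.2, 0, 0], [0, 0, 0, -0.2, 3.2, 0, 0], [0, 0, 0, -0.2, 3.2, 0, 0], [0, 0, 0, -0.2, 3.2, 0, 0], [0, 0, 0, -0.2, 3.2, 0, 0], [0, 0, 0, -0.1, 3.2, 0, 0], [0, 0, 0, -0.1, 2.0, 0, 0], [0, 0, 0, 0, 0.8, 0, 0], [0, 0, 0, 0, 0, 0, 0], [0, 0, 0, 0, 0, 0, 0], [0, 0, 0, 0, 0, 0, 0]])

```text
t: 12.03
tool_pos: [0.5547, -0.362, 0.1864]
tool_rot: [-3.07, -0.652, 0.004]
contact_force: [0.1, -0.2, -7.7]
opening: 0.0453
```

```bash
python3 -c "
from h import *
goto((.5553,-.3635),-66);print(ctrl.get_obs()['tool_rot'])"
```

```text
jaw -66.0 z 0.1864 q6 0.46 | turn -0.0 deg = -0.001 rad, shift x -0.01 y 0.16 cm
[-3.06958953 -0.65160493  0.00375372]
```

Call:
jog_arm(deltas=[[0, 0, 0, 0, 0.16, 1, 0], [0, 0, 0, 0, 0, 2, 0], [0, 0, 0, 0, 0, 1.5, 0], [0, 0, 0, 0, 0, 0.6, 0], [0, 0, 0, 0, 0, 0.2, 0], [0, 0, 0, 0, 0, 0.1, 0], [0, 0, 0, 0, 0, 0, 0]])

```text
t: 12.62
tool_pos: [0.5566, -0.3651, 0.1353]
tool_rot: [3.073, 0.652, 0.001]
contact_force: [0.1, -0.2, -7.0]
opening: 0.0454
```

Call:
jog_arm(deltas=[[0, 0, 0, 0, 0, 0.1, 0], [0, 0, 0, 0, 0, 0.1, 0], [0, 0, 0, 0, 0, 0, 0]])

```text
t: 12.87
tool_pos: [0.5566, -0.3652, 0.1335]
tool_rot: [3.072, 0.651, 0.001]
contact_force: [-0.4, 0.6, -6.6]
opening: 0.0452
```

Call:
jog_arm(deltas=[[0, 0, 0, 0, 0, 0.1, 0], [0, 0, 0, 0, 0, 0.05, 0], [0, 0, 0, 0, 0, 0, 0]])

```text
t: 13.12
tool_pos: [0.5562, -0.3649, 0.1312]
tool_rot: [-3.073, -0.651, 0.0]
contact_force: [-0.2, -0.5, -6.5]
opening: 0.0451
```

Call:
jog_arm(deltas=[[0, 0, 0, 0, -0.1, 0.1, 0], [0, 0, 0, 0, 0, 0.05, 0], [0, 0, 0, 0, 0, 0, 0]])

```text
t: 13.37
tool_pos: [0.5557, -0.3639, 0.1295]
tool_rot: [-3.073, -0.652, 0.001]
contact_force: [-0.1, 0.3, -6.6]
opening: 0.0455
```

Call:
jog_arm(deltas=[[0, 0, 0, 0, 0, 0.1, 0], [0, 0, 0, 0, 0, 0.05, 0], [0, 0, 0, 0, 0, 0, 0]])

```text
t: 13.62
tool_pos: [0.5559, -0.3641, 0.1284]
tool_rot: [3.073, 0.651, 0.0]
contact_force: [0.0, -0.4, -6.9]
opening: 0.0452
```

Call:
jog_arm(deltas=[[0, 0, 0, 0, 0, 0.1, 0], [0, 0, 0, 0, 0, 0, 0], [0, 0, 0, 0, 0, 0, 0]])

```text
t: 13.87
tool_pos: [0.556, -0.3641, 0.1283]
tool_rot: [3.073, 0.652, 0.0]
contact_force: [-2.7, 3.0, 0.2]
opening: 0.0451
```

Contact (force unloaded from −6.9 to 0.2). Release and lift.

Call:
jog_arm(deltas=[[0, 0, 0, 0, 0, 0.05, 0], [0, 0, 0, 0, 0, 0, 0.65], [0, 0, 0, 0, 0, 0, 0.8], [0, 0, 0, 0, 0, 0, 0.9], [0, 0, 0, 0, 0, 0, 1], [0, 0, 0, 0, 0, -1, 1], [0, 0, 0, 0, 0, -2, 1], [0, 0, 0, 0, 0, -3, 1], [0, 0, 0, 0, 0, -3, 1], [0, 0, 0, 0, 0, -2, 1], [0, 0, 0, 0, 0, 0, 1], [0, 0, 0, 0, 0, 0, 1]])

```text
t: 14.87
tool_pos: [0.5568, -0.3648, 0.2397]
tool_rot: [3.07, 0.651, 0.005]
contact_force: [-0.5, 0.5, -1.3]
opening: 0.0855
```

```bash
python3 -c "
from h import *
for j in (-33.3,-93.3,26.7):goto((.474,-.0038),j)"
```

```text
jaw -66.1 z 0.2397 q6 0.46 | turn -32.8 deg = -0.572 rad, shift x 25.63 y -26.74 cm
jaw -66.1 z 0.2397 q6 0.46 | turn 27.2 deg = 0.475 rad, shift x -10.34 y -35.56 cm
jaw -66.1 z 0.2397 q6 0.46 | turn 87.2 deg = 1.523 rad, shift x -35.97 y -8.83 cm
```

Call:
jog_arm(deltas=[[0, 0, 0.119, 0, 0, 0, 1], [0, 0, 0.119, 0, 0, 0, 1], [0, 0, 0.119, 0, 0, 0, 1], [0, 0, 0.118, 0, 0, 0, 1], [0, 0, 0, -0.43, -1.48, 0, 1], [0, 0, 0, -0.86, -2.96, 0, 1], [0, 0, 0, -0.86, -2.96, 0, 1], [0, 0, 0, -0.86, -2.96, 0, 1], [0, 0, 0, -0.86, -2.96, 0, 1], [0, 0, 0, -0.86, -2.96, 0, 1], [0, 0, 0, -0.86, -2.96, 0, 1], [0, 0, 0, -0.86, -2.96, 0, 1]])

```text
t: 15.87
tool_pos: [0.5028, -0.1371, 0.2347]
tool_rot: [-3.139, 0.09, 0.005]
contact_force: [0.6, -0.1, 0.4]
opening: 0.0852
```

Call:
jog_arm(deltas=[[0, 0, 0, -0.86, -2.96, 0, 1], [0, 0, 0, -0.86, -2.96, 0, 1], [0, 0, 0, -0.86, -2.96, 0, 1], [0, 0, 0, -0.86, -2.96, 0, 1], [0, 0, 0, -0.43, -1.5, 0, 1], [0, 0, 0, 0, 0, 0, 1], [0, 0, 0, 0, 0, 0, 1], [0, 0, 0, 0, 0, 0, 1]])

```text
t: 16.53
tool_pos: [0.4729, -0.0038, 0.2359]
tool_rot: [3.14, -0.09, -0.002]
contact_force: [0.3, -0.3, -0.0]
opening: 0.0858
```

```bash
python3 -c "
from h import *
goto((.474,-.0038),-93.3)
im,d=look('top','t2')
print(tophex('top',im,tuple(int(v) for v in project('top',[[.556,-.363,.136]])[0]),.136,SEL['cop']))
W=cloud('top',d)[200:340,430:560].reshape(-1,3)
for a,b in((.088,.108),(.126,.145)):
  p=W[(W[:,2]>a)&(W[:,2]<b)];print(len(p),p.mean(0))
x,y=510,267;cv2.imwrite('pics/t2c.png',cv2.resize(im[y-60:y+60,x-60:x+60,::-1],None,fx=4,fy=4))"
```

```text
jaw -93.3 z 0.2359 q6 1.46 | turn 0.0 deg = 0.000 rad, shift x 0.11 y -0.01 cm
(array([ 0.5552, -0.3649]), np.float64(54.4), 'AF 45.2')
229 [ 0.5486455  -0.34784144  0.0983279 ]
539 [ 0.55501711 -0.36322664  0.13614798]
```

View pics/t2c.png

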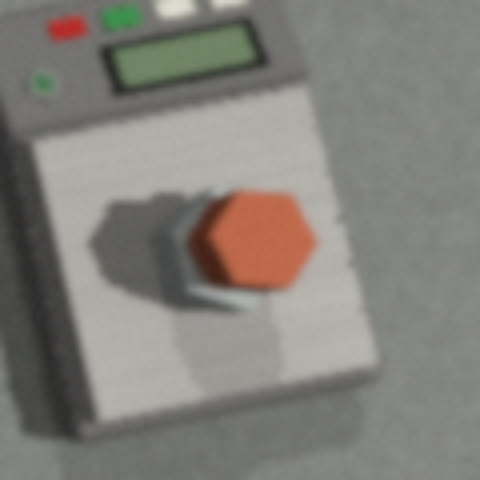

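Call:
jog_arm(deltas=[[0, 0, 0, 0.1, 0, 1.5, 1], [0, 0, 0, 0, 0, 3.2, 1], [0, 0, 0, 0, 0, 3.2, 1], [0, 0, 0, 0, 0, 3.2, 1], [0, 0, 0, 0, 0, 3.2, 1], [0, 0, 0, 0, 0, 3.2, 1], [0, 0, 0, 0, 0, 2.0, 1], [0, 0, 0, 0, 0, 0.9, 1], [0, 0, 0, 0, 0, 0.3, 1], [0, 0, 0, 0, 0, 0, 1], [0, 0, 0, 0, 0, 0, 0], [0, 0, 0, 0, 0, 0, 0]], grip_force=40)

```text
t: 17.58
tool_pos: [0.4758, -0.0038, 0.0317]
tool_rot: [3.14, -0.09, 0.006]
contact_force: [-0.6, -0.3, 0.3]
opening: 0.0641
```

Call:
jog_arm(deltas=[[0, 0, 0, 0, 0, 0, 0], [0, 0, 0, 0, 0, 0, 0], [0, 0, 0, 0, 0, 0, 0], [0, 0, 0, 0, 0, 0, 0], [0, 0, 0, 0, 0, 0, 0], [0, 0, 0, 0, 0, 0, 0]])

```text
t: 18.08
tool_pos: [0.4752, -0.0034, 0.0311]
tool_rot: [3.14, -0.09, 0.003]
contact_force: [-0.5, 0.5, 6.3]
opening: 0.0354
```

Call:
jog_arm(deltas=[[0, 0, 0, 0, 0, -1, 0], [0, 0, 0, 0, 0, -3, 0], [0, 0, 0, 0, 0, -4, 0], [0, 0, 0, 0, 0, -4, 0], [0, 0, 0, 0, 0, -4, 0], [0, 0, 0, 0, 0, -3, 0], [0, 0, 0, 0, 0, -1, 0], [0, 0, 0, 0, 0, 0, 0], [0, 0, 0, 0, 0, 0, 0]])

```text
t: 18.83
tool_pos: [0.4733, -0.0033, 0.228]
tool_rot: [-3.14, 0.09, 0.004]
contact_force: [-0.3, 0.2, -4.9]
opening: 0.0351
```

```bash
python3 -c "
from h import *
goto((.5555,-.3642),-93.3)"
```

```text
jaw -93.3 z 0.2280 q6 1.46 | turn 0.0 deg = 0.000 rad, shift x 10.29 y 35.56 cm
```

Call:
jog_arm(deltas=[[0, 0, 0, 0.43, 1.5, 0, 0], [0, 0, 0, 0.86, 2.96, 0, 0], [0, 0, 0, 0.86, 2.96, 0, 0], [0, 0, 0, 0.86, 2.96, 0, 0], [0, 0, 0, 0.86, 2.96, 0, 0], [0, 0, 0, 0.86, 2.96, 0, 0], [0, 0, 0, 0.86, 2.96, 0, 0], [0, 0, 0, 0.86, 2.96, 0, 0], [0, 0, 0, 0.86, 2.96, 0, 0], [0, 0, 0, 0.86, 2.96, 0, 0], [0, 0, 0, 0.86, 2.96, 0, 0], [0, 0, 0, 0.86, 2.96, 0, 0]])

```text
t: 19.83
tool_pos: [0.5518, -0.3493, 0.224]
tool_rot: [-3.135, 0.09, 0.011]
contact_force: [-0.1, -0.3, -2.7]
opening: 0.0354
```

Call:
jog_arm(deltas=[[0, 0, 0, 0.43, 1.5, 0, 0], [0, 0, 0, 0, 0, 0, 0], [0, 0, 0, 0, 0, 0, 0], [0, 0, 0, 0, 0, 0, 0]])

```text
t: 20.17
tool_pos: [0.5557, -0.3629, 0.2261]
tool_rot: [-3.136, 0.09, 0.007]
contact_force: [-0.3, 0.3, -3.4]
opening: 0.0354
```

```bash
python3 -c "
from h import *
goto((.5563,-.3642),-93.3)"
```

```text
jaw -93.3 z 0.2261 q6 0.94 | turn 0.0 deg = 0.001 rad, shift x 0.07 y 0.13 cm
```

Call:
jog_arm(deltas=[[0, 0, 0, 0, 0.07, 1, 0], [0, 0, 0, 0, 0, 2, 0], [0, 0, 0, 0, 0, 1.5, 0], [0, 0, 0, 0, 0, 0.7, 0], [0, 0, 0, 0, 0, 0.2, 0], [0, 0, 0, 0, 0, 0.1, 0], [0, 0, 0, 0, 0, 0, 0], [0, 0, 0, 0, 0, 0, 0]])

```text
t: 20.83
tool_pos: [0.5574, -0.3654, 0.1761]
tool_rot: [3.139, -0.09, 0.003]
contact_force: [-0.4, -0.1, -3.4]
opening: 0.0353
```

Call:
jog_arm(deltas=[[0, 0, 0, 0, 0, 0.1, 0], [0, 0, 0, 0, 0, 0.1, 0], [0, 0, 0, 0, 0, 0, 0]])

```text
t: 21.08
tool_pos: [0.5569, -0.3652, 0.1731]
tool_rot: [3.14, -0.09, 0.001]
contact_force: [-0.3, -0.2, -3.1]
opening: 0.0358
```

Call:
jog_arm(deltas=[[0, 0, 0, 0, -0.08, 0.1, 0], [0, 0, 0, 0, 0, 0.1, 0], [0, 0, 0, 0, 0, 0.1, 0], [0, 0, 0, 0, 0, 0, 0]])

```text
t: 21.42
tool_pos: [0.5567, -0.3641, 0.1694]
tool_rot: [-3.14, 0.09, 0.001]
contact_force: [-0.3, 1.1, -3.0]
opening: 0.0354
```

Call:
jog_arm(deltas=[[0, 0, 0, 0, 0, 0.1, 0], [0, 0, 0, 0, 0, 0.05, 0], [0, 0, 0, 0, 0, 0, 0]])

```text
t: 21.67
tool_pos: [0.5568, -0.3642, 0.1681]
tool_rot: [-3.14, 0.09, 0.0]
contact_force: [0.9, 0.1, -4.4]
opening: 0.0356
```

Call:
jog_arm(deltas=[[0, 0, 0, 0, 0, 0.1, 0], [0, 0, 0, 0, 0, 0, 0], [0, 0, 0, 0, 0, 0, 0]])

```text
t: 21.92
tool_pos: [0.5569, -0.3642, 0.1673]
tool_rot: [-3.14, 0.09, -0.0]
contact_force: [-0.4, -0.3, -4.5]
opening: 0.0355
```

Call:
jog_arm(deltas=[[0, 0, 0, 0, 0, 0.1, 0], [0, 0, 0, 0, 0, 0, 0], [0, 0, 0, 0, 0, 0, 0]])

```text
t: 22.17
tool_pos: [0.5571, -0.3644, 0.1672]
tool_rot: [3.14, -0.09, 0.001]
contact_force: [-1.3, 1.0, 0.5]
opening: 0.0356
```

Call:
jog_arm(deltas=[[0, 0, 0, 0, 0, 0.05, 0], [0, 0, 0, 0, 0, 0, 0.55], [0, 0, 0, 0, 0, 0, 0.7], [0, 0, 0, 0, 0, 0, 0.85], [0, 0, 0, 0, 0, 0, 1], [0, 0, 0, 0, 0, 0, 1], [0, 0, 0, 0, 0, -1, 1], [0, 0, 0, 0, 0, -2, 1], [0, 0, 0, 0, 0, -3, 1], [0, 0, 0, 0, 0, -2, 1], [0, 0, 0, 0, 0, 0, 1], [0, 0, 0, 0, 0, 0, 1]])

```text
t: 23.17
tool_pos: [0.5577, -0.3649, 0.2487]
tool_rot: [3.137, -0.09, 0.006]
contact_force: [-0.1, 0.2, -0.9]
opening: 0.0853
```

```bash
python3 -c "
from h import *
goto((.5975,-.0893),-73)"
```

```text
jaw -93.3 z 0.2487 q6 0.94 | turn -20.3 deg = -0.354 rad, shift x 11.86 y -25.19 cm
```

Call:
jog_arm(deltas=[[0, 0, -0.118, 0, 0, 0, 1], [0, 0, -0.118, 0, 0, 0, 1], [0, 0, -0.118, 0, 0, 0, 1], [0, 0, 0, 0.66, -1.4, 0, 1], [0, 0, 0, 1.4, -2.97, 0, 1], [0, 0, 0, 1.4, -2.97, 0, 1], [0, 0, 0, 1.4, -2.97, 0, 1], [0, 0, 0, 1.4, -2.97, 0, 1], [0, 0, 0, 1.4, -2.97, 0, 1], [0, 0, 0, 1.4, -2.97, 0, 1], [0, 0, 0, 1.4, -2.97, 0, 1], [0, 0, 0, 1.4, -2.97, 0, 1]])

```text
t: 24.17
tool_pos: [0.5958, -0.0862, 0.2444]
tool_rot: [-3.106, -0.46, 0.003]
contact_force: [0.6, 0.1, -0.2]
opening: 0.0857
```

Call:
jog_arm(deltas=[[0, 0, 0, 0, 0, 2, 1], [0, 0, 0, 0, 0, 2, 1], [0, 0, 0, 0, 0, 0, 1], [0, 0, 0, 0, 0, 0, 1]])

```text
t: 24.5
tool_pos: [0.5952, -0.0878, 0.2034]
tool_rot: [-3.105, -0.463, 0.007]
contact_force: [0.3, -0.4, 0.3]
opening: 0.0854
```

```bash
python3 -c "
from h import *
goto((.5975,-.0893),-73)
im,d=look('top','t3');ims,_=look('scene','s3')
for k,z in(('bra',.174),('cop',.136)):print(k,tophex('top',im,tuple(int(v) for v in project('top',[[.556,-.364,z]])[0]),z,SEL[k]))
W=cloud('top',d)[200:340,430:560].reshape(-1,3)
for a,b in((.126,.145),(.16,.185)):
  p=W[(W[:,2]>a)&(W[:,2]<b)];print(len(p),p.mean(0))
x,y=project('scene',[[.556,-.364,.1]])[0].astype(int)
a=cv2.resize(im[207:327,450:570],(400,400));b=cv2.resize(ims[y-60:y+60,max(x-60,0):x+60],(400,400))
cv2.imwrite('pics/c3.png',np.hstack([a,b])[:,:,::-1])"
```

```text
jaw -73.1 z 0.2034 q6 1.00 | turn -0.1 deg = -0.001 rad, shift x 0.18 y 0.22 cm
bra (array([ 0.5559, -0.364 ]), np.float64(24.9), 'AF 37.5')
cop (array([ 0.5346, -0.3665]), np.float64(0.4), 'AF 10.4')
193 [ 0.55180982 -0.3515353   0.13571806]
388 [ 0.55540119 -0.36254899  0.17351896]
```

View pics/c3.png

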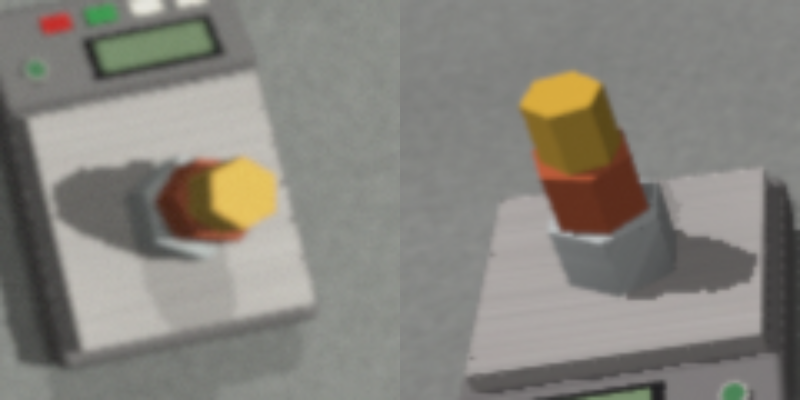

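The picture shows the stack upright on the pan (brass top at left-crop (243,193), right-crop (563,95)), brass about 1 mm off copper's centre. Now the red steel.

Call:
jog_arm(deltas=[[0, 0, 0, 0.1, 0.15, 2, 1], [0, 0, 0, 0, 0, 3.2, 1], [0, 0, 0, 0, 0, 3.2, 1], [0, 0, 0, 0, 0, 3.2, 1], [0, 0, 0, 0, 0, 3.2, 1], [0, 0, 0, 0, 0, 1.6, 1], [0, 0, 0, 0, 0, 0.7, 1], [0, 0, 0, 0, 0, 0.2, 1], [0, 0, 0, 0, 0, 0, 1], [0, 0, 0, 0, 0, 0, 1]])

```text
t: 25.43
tool_pos: [0.5999, -0.0907, 0.0352]
tool_rot: [3.106, 0.463, 0.006]
contact_force: [0.5, -0.4, -0.7]
opening: 0.0854
```

Call:
jog_arm(deltas=[[0, 0, 0, 0, 0, 0, 0], [0, 0, 0, 0, 0, 0, 0], [0, 0, 0, 0, 0, 0, 0], [0, 0, 0, 0, 0, 0, 0], [0, 0, 0, 0, 0, 0, 0], [0, 0, 0, 0, 0, 0, 0], [0, 0, 0, 0, 0, 0, 0]], grip_force=60)

```text
t: 26.02
tool_pos: [0.599, -0.0898, 0.0343]
tool_rot: [-3.107, -0.464, -0.003]
contact_force: [-0.9, 1.5, 6.0]
opening: 0.0491
```

Call:
jog_arm(deltas=[[0, 0, 0, 0, 0, -1, 0], [0, 0, 0, 0, 0, -3, 0], [0, 0, 0, 0, 0, -4, 0], [0, 0, 0, 0, 0, -3, 0], [0, 0, 0, 0, 0, -1, 0], [0, 0, 0, 0, 0, 0, 0], [0, 0, 0, 0, 0, 0, 0]])

```text
t: 26.6
tool_pos: [0.597, -0.0899, 0.151]
tool_rot: [-3.106, -0.464, 0.004]
contact_force: [-0.3, 0.2, -8.1]
opening: 0.0492
```

```bash
python3 -c "
from h import *
goto((.5205,.3404),-73)"
```

```text
jaw -73.0 z 0.1510 q6 1.00 | turn -0.0 deg = -0.000 rad, shift x 5.27 y -43.38 cm
```

Call:
jog_arm(deltas=[[0, 0, 0, 0.18, -1.5, 0, 0], [0, 0, 0, 0.38, -3.1, 0, 0], [0, 0, 0, 0.38, -3.1, 0, 0], [0, 0, 0, 0.38, -3.1, 0, 0], [0, 0, 0, 0.38, -3.1, 0, 0], [0, 0, 0, 0.38, -3.1, 0, 0], [0, 0, 0, 0.38, -3.1, 0, 0], [0, 0, 0, 0.38, -3.1, 0, 0], [0, 0, 0, 0.38, -3.1, 0, 0], [0, 0, 0, 0.38, -3.1, 0, 0], [0, 0, 0, 0.38, -3.1, 0, 0], [0, 0, 0, 0.38, -3.1, 0, 0]])

```text
t: 27.6
tool_pos: [0.5325, 0.2641, 0.1482]
tool_rot: [3.106, 0.465, -0.011]
contact_force: [0.7, 0.1, -6.7]
opening: 0.0493
```

Call:
jog_arm(deltas=[[0, 0, 0, 0.38, -3.1, 0, 0], [0, 0, 0, 0.38, -3.1, 0, 0], [0, 0, 0, 0.2, -1.6, 0, 0], [0, 0, 0, 0, 0, 0, 0], [0, 0, 0, 0, 0, 0, 0], [0, 0, 0, 0, 0, 0, 0]])

```text
t: 28.1
tool_pos: [0.5204, 0.3395, 0.1496]
tool_rot: [3.105, 0.464, -0.008]
contact_force: [0.2, 0.2, -6.8]
opening: 0.0493
```

```bash
python3 -c "
from h import *
goto((.5205,.3404),-73)"
```

```text
jaw -73.0 z 0.1496 q6 1.73 | turn 0.0 deg = 0.000 rad, shift x 0.03 y -0.08 cm
```

Call:
jog_arm(deltas=[[0, 0, 0, 0, 0, 1, 0], [0, 0, 0, 0, 0, 3, 0], [0, 0, 0, 0, 0, 3, 0], [0, 0, 0, 0, 0, 2, 0], [0, 0, 0, 0, 0, 1, 0], [0, 0, 0, 0, 0, 0.4, 0], [0, 0, 0, 0, 0, 0.2, 0], [0, 0, 0, 0, 0, 0, 0], [0, 0, 0, 0, 0, 0, 0]])

```text
t: 28.85
tool_pos: [0.5235, 0.341, 0.0488]
tool_rot: [-3.106, -0.464, -0.005]
contact_force: [-0.1, -0.5, -6.5]
opening: 0.0488
```

Call:
jog_arm(deltas=[[0, 0, 0, 0, 0, 0.1, 0], [0, 0, 0, 0, 0, 0.1, 0], [0, 0, 0, 0, 0, 0, 0]])

```text
t: 29.1
tool_pos: [0.5224, 0.3408, 0.0455]
tool_rot: [-3.107, -0.465, -0.002]
contact_force: [0.4, -0.6, -7.9]
opening: 0.0493
```

Call:
jog_arm(deltas=[[0, 0, 0, 0, 0, 0.15, 0], [0, 0, 0, 0, 0, 0.15, 0], [0, 0, 0, 0, 0, 0.15, 0], [0, 0, 0, 0, 0, 0, 0]])

```text
t: 29.43
tool_pos: [0.5217, 0.3403, 0.0397]
tool_rot: [3.107, 0.465, -0.001]
contact_force: [0.5, 0.1, -8.2]
opening: 0.0491
```

Call:
jog_arm(deltas=[[0, 0, 0, 0, 0, 0.1, 0], [0, 0, 0, 0, 0, 0.1, 0], [0, 0, 0, 0, 0, 0, 0]])

```text
t: 29.68
tool_pos: [0.5219, 0.3404, 0.038]
tool_rot: [3.107, 0.464, -0.001]
contact_force: [0.1, -0.2, -6.9]
opening: 0.0492
```

Call:
jog_arm(deltas=[[0, 0, 0, 0, 0, 0.1, 0], [0, 0, 0, 0, 0, 0.05, 0], [0, 0, 0, 0, 0, 0, 0]])

```text
t: 29.93
tool_pos: [0.5222, 0.3406, 0.0374]
tool_rot: [-3.107, -0.465, -0.0]
contact_force: [-1.8, -1.1, -4.1]
opening: 0.0491
```

Touching down; release with a limited opening (~70 mm), then rise and go for blue.

Call:
jog_arm(deltas=[[0, 0, 0, 0, 0, 0.1, 0], [0, 0, 0, 0, 0, 0, 0], [0, 0, 0, 0, 0, 0, 0.65], [0, 0, 0, 0, 0, 0, 0.75], [0, 0, 0, 0, 0, 0, 0.8], [0, 0, 0, 0, 0, -1, 0.8], [0, 0, 0, 0, 0, -2, 0.8], [0, 0, 0, 0, 0, -3, 1], [0, 0, 0, 0, 0, -3, 1], [0, 0, 0, 0, 0, -2, 1], [0, 0, 0, 0, 0, 0, 1], [0, 0, 0, 0, 0, 0, 1]])

```text
t: 30.93
tool_pos: [0.5234, 0.3412, 0.1488]
tool_rot: [-3.106, -0.464, -0.008]
contact_force: [-0.1, -0.5, -0.7]
opening: 0.0852
```

```bash
python3 -c "
from h import *
goto((.6115,.0677),-73)"
```

```text
jaw -73.0 z 0.1488 q6 1.73 | turn 0.0 deg = 0.000 rad, shift x 0.43 y 28.73 cm
```

Call:
jog_arm(deltas=[[0, 0, 0, 0, 1.5, 0, 1], [0, 0, 0, 0.05, 3, 0, 1], [0, 0, 0, 0.05, 3, 0, 1], [0, 0, 0, 0.05, 3, 0, 1], [0, 0, 0, 0.05, 3, 0, 1], [0, 0, 0, 0.05, 3, 0, 1], [0, 0, 0, 0.05, 3, 0, 1], [0, 0, 0, 0.05, 3, 0, 1], [0, 0, 0, 0.05, 3, 0, 1], [0, 0, 0, 0.03, 2.2, 0, 1], [0, 0, 0, 0, 1.0, 0, 1], [0, 0, 0, 0, 0, 0, 1]])

```text
t: 31.93
tool_pos: [0.6096, 0.065, 0.1441]
tool_rot: [-3.108, -0.459, 0.004]
contact_force: [0.3, -0.2, -0.3]
opening: 0.0854
```

Call:
jog_arm(deltas=[[0, 0, 0, 0, 0, 0, 1], [0, 0, 0, 0, 0, 0, 1]])

```text
t: 32.1
tool_pos: [0.6093, 0.0682, 0.145]
tool_rot: [-3.106, -0.466, 0.002]
contact_force: [-1.0, 0.6, -0.4]
opening: 0.0855
```

```bash
python3 -c "
from h import *
goto((.6115,.0677),-73)
im,d=look('top','t4')
print('red',tophex('top',im,tuple(int(v) for v in project('top',[[.5187,.3404,.048]])[0]),.048,SEL['red']))
x,y=project('top',[[.544,.335,.02]])[0].astype(int)
print(x,y);cv2.imwrite('pics/t4c.png',cv2.resize(im[y-60:y+60,x-50:x+50,::-1],None,fx=5,fy=5,interpolation=cv2.INTER_CUBIC))"
```

```text
jaw -72.9 z 0.1450 q6 1.26 | turn 0.1 deg = 0.001 rad, shift x 0.19 y 0.11 cm
red (array([0.5206, 0.3396]), np.float64(56.7), 'AF 26.8')
172 283
```

View pics/t4c.png

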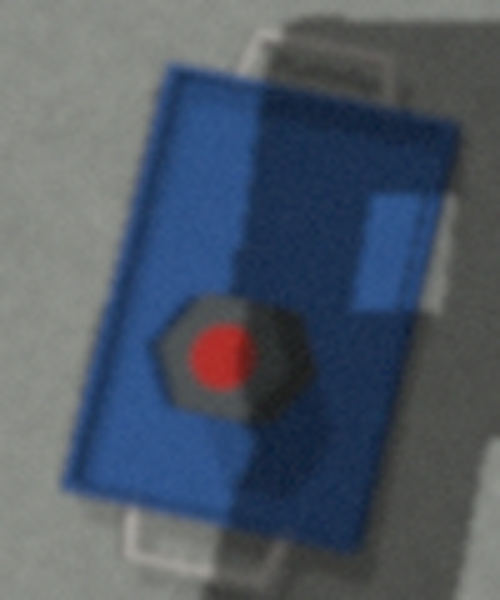

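Call:
jog_arm(deltas=[[0, 0, 0, 0.3, 0.05, 1, 1], [0, 0, 0, 0, 0, 3, 1], [0, 0, 0, 0, 0, 3, 1], [0, 0, 0, 0, 0, 2.5, 1], [0, 0, 0, 0, 0, 1.4, 1], [0, 0, 0, 0, 0, 0.5, 1], [0, 0, 0, 0, 0, 0, 1], [0, 0, 0, 0, 0, 0, 1], [0, 0, 0, 0, 0, 0, 1]])

```text
t: 32.9
tool_pos: [0.6147, 0.0679, 0.0339]
tool_rot: [3.106, 0.465, 0.006]
contact_force: [1.0, 0.3, 0.4]
opening: 0.0852
```

```bash
python3 -c "
from h import *
goto((.6115,.0677),-73)"
```

```text
jaw -73.0 z 0.0339 q6 1.26 | turn 0.0 deg = 0.000 rad, shift x -0.31 y -0.08 cm
```

Tool sits 3 mm along +tool‑x from the blank's centre, as wanted. Close and lift.

Call:
jog_arm(deltas=[[0, 0, 0, 0, 0, 0, 0], [0, 0, 0, 0, 0, 0, 0], [0, 0, 0, 0, 0, 0, 0], [0, 0, 0, 0, 0, 0, 0], [0, 0, 0, 0, 0, 0, 0], [0, 0, 0, 0, 0, 0, 0], [0, 0, 0, 0, 0, 0, 0]])

```text
t: 33.48
tool_pos: [0.614, 0.0682, 0.0333]
tool_rot: [-3.106, -0.464, -0.003]
contact_force: [-1.3, 2.9, 5.7]
opening: 0.0488
```

Call:
jog_arm(deltas=[[0, 0, 0, 0, 0, -1, 0], [0, 0, 0, 0, 0, -3, 0], [0, 0, 0, 0, 0, -4, 0], [0, 0, 0, 0, 0, -3, 0], [0, 0, 0, 0, 0, -1, 0], [0, 0, 0, 0, 0, 0, 0], [0, 0, 0, 0, 0, 0, 0]])

```text
t: 34.07
tool_pos: [0.6118, 0.0676, 0.1498]
tool_rot: [-3.107, -0.464, 0.005]
contact_force: [-1.1, 0.2, -9.2]
opening: 0.0496
```

```bash
python3 -c "
from h import *
n=np.array([.974,-.225]);b=np.array([.5206,.3396])+.057*n;print(b)
goto(b+.0025*np.array([.956,.292]),-73)"
```

```text
[0.576118 0.326775]
jaw -73.0 z 0.1498 q6 1.26 | turn -0.0 deg = -0.000 rad, shift x 4.41 y -25.83 cm
```

Call:
jog_arm(deltas=[[0, 0, 0, 0.25, -1.5, 0, 0], [0, 0, 0, 0.52, -3, 0, 0], [0, 0, 0, 0.52, -3, 0, 0], [0, 0, 0, 0.52, -3, 0, 0], [0, 0, 0, 0.52, -3, 0, 0], [0, 0, 0, 0.52, -3, 0, 0], [0, 0, 0, 0.52, -3, 0, 0], [0, 0, 0, 0.52, -3, 0, 0], [0, 0, 0, 0.4, -2.3, 0, 0], [0, 0, 0, 0.1, -1.0, 0, 0], [0, 0, 0, 0, 0, 0, 0], [0, 0, 0, 0, 0, 0, 0]])

```text
t: 35.07
tool_pos: [0.5778, 0.3269, 0.1483]
tool_rot: [3.105, 0.466, -0.008]
contact_force: [0.3, -1.0, -8.5]
opening: 0.049
```

Call:
jog_arm(deltas=[[0, 0, 0, 0, 0, 1, 0], [0, 0, 0, 0, 0, 2, 0], [0, 0, 0, 0, 0, 1, 0], [0, 0, 0, 0, 0, 0, 0], [0, 0, 0, 0, 0, 0, 0], [0, 0, 0, 0, 0, 0, 0]])

```text
t: 35.57
tool_pos: [0.5801, 0.3269, 0.1122]
tool_rot: [-3.107, -0.463, -0.001]
contact_force: [-0.2, 0.1, -6.5]
opening: 0.0493
```

```bash
python3 -c "
from h import *
goto((.5785,.3275),-73)"
```

```text
jaw -73.0 z 0.1122 q6 1.68 | turn -0.0 deg = -0.001 rad, shift x -0.14 y -0.11 cm
```

Call:
jog_arm(deltas=[[0, 0, 0, 0, -0.1, 1, 0], [0, 0, 0, 0, 0, 2.5, 0], [0, 0, 0, 0, 0, 2, 0], [0, 0, 0, 0, 0, 1, 0], [0, 0, 0, 0, 0, 0.4, 0], [0, 0, 0, 0, 0, 0.1, 0], [0, 0, 0, 0, 0, 0, 0], [0, 0, 0, 0, 0, 0, 0]])

```text
t: 36.23
tool_pos: [0.5806, 0.3288, 0.0437]
tool_rot: [-3.106, -0.464, -0.005]
contact_force: [1.1, 0.4, -6.6]
opening: 0.0493
```

```bash
python3 -c "
from h import *
o=ctrl.get_obs();print(o['contact_force']);goto((.5785,.3275),-73)
im,d=look('top','t5')
for k,c in(('red',(.5206,.3396,.048)),('blue',(.576,.327,.05))):print(k,tophex('top',im,tuple(int(v) for v in project('top',[c])[0]),c[2],SEL[k],r=12))
ims,_=look('scene','s5');x,y=project('scene',[[.544,.335,.02]])[0].astype(int)
a=cv2.resize(im[223:343,122:222],(400,480));b=cv2.resize(ims[y-60:y+60,x-50:x+50],(400,480))
cv2.imwrite('pics/c5.png',np.hstack([a,b])[:,:,::-1])"
```

```text
[ 1.13764599  0.41297294 -6.59302149]
jaw -73.0 z 0.0437 q6 1.68 | turn 0.0 deg = 0.000 rad, shift x -0.24 y 0.06 cm
red (array([0.5226, 0.3434]), np.float64(15.4), 'AF 52.2')
blue (array([0.5714, 0.3235]), np.float64(37.3), 'AF 10.5')
```

View pics/c5.png

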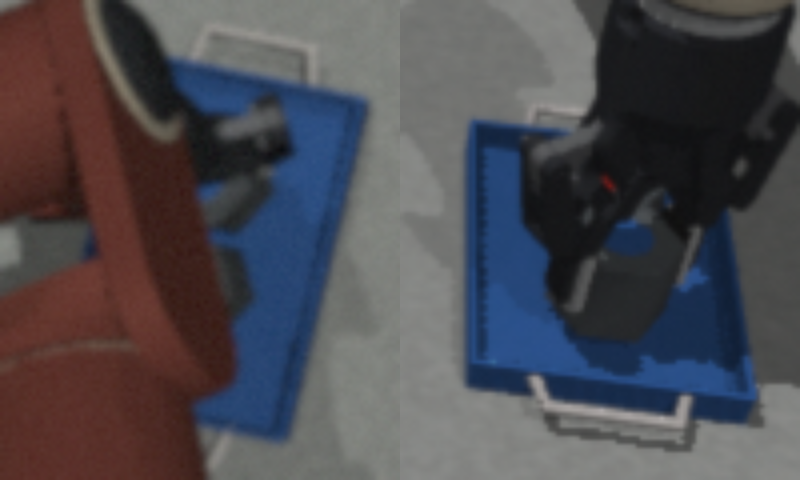

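Call:
jog_arm(deltas=[[0, 0, 0, 0, 0, 0.15, 0], [0, 0, 0, 0, 0, 0.15, 0], [0, 0, 0, 0, 0, 0.1, 0], [0, 0, 0, 0, 0, 0, 0], [0, 0, 0, 0, 0, 0, 0]])

```text
t: 36.75
tool_pos: [0.5791, 0.3281, 0.0375]
tool_rot: [3.107, 0.464, -0.001]
contact_force: [-0.5, 0.4, -7.6]
opening: 0.0493
```

Call:
jog_arm(deltas=[[0, 0, 0, -0.17, -0.1, 0, 0], [0, 0, 0, -0.17, -0.1, 0, 0], [0, 0, 0, -0.087, -0.05, 0, 0], [0, 0, 0, -0.087, -0.05, 0, 0], [0, 0, 0, 0, 0, 0, 0], [0, 0, 0, 0, 0, 0, 0]])

```text
t: 37.25
tool_pos: [0.5735, 0.3296, 0.0379]
tool_rot: [3.107, 0.465, 0.0]
contact_force: [-0.1, -0.3, -7.4]
opening: 0.0493
```

Call:
jog_arm(deltas=[[0, 0, 0, -0.087, -0.05, 0, 0], [0, 0, 0, 0, 0, 0, 0], [0, 0, 0, 0, 0, 0, 0]])

```text
t: 37.5
tool_pos: [0.5726, 0.3298, 0.0378]
tool_rot: [3.107, 0.465, 0.0]
contact_force: [0.3, -0.2, -6.9]
opening: 0.0494
```

Call:
jog_arm(deltas=[[0, 0, 0, -0.087, -0.05, 0, 0], [0, 0, 0, 0, 0, 0, 0], [0, 0, 0, 0, 0, 0, 0]])

```text
t: 37.75
tool_pos: [0.5721, 0.3299, 0.0379]
tool_rot: [3.107, 0.465, 0.002]
contact_force: [3.1, -0.8, -8.7]
opening: 0.0491
```

Call:
jog_arm(deltas=[[0, 0, 0, -0.087, -0.05, 0, 0], [0, 0, 0, 0, 0, 0, 0], [0, 0, 0, 0, 0, 0, 0]])

```text
t: 38.0
tool_pos: [0.5711, 0.3302, 0.038]
tool_rot: [3.107, 0.464, 0.002]
contact_force: [3.1, -1.0, -8.9]
opening: 0.0488
```

Call:
jog_arm(deltas=[[0, 0, 0, 0, 0, 0.1, 0], [0, 0, 0, 0, 0, 0.05, 0], [0, 0, 0, 0, 0, 0, 0]])

```text
t: 38.25
tool_pos: [0.5711, 0.3304, 0.0368]
tool_rot: [-3.107, -0.464, -0.002]
contact_force: [3.2, -1.0, -6.6]
opening: 0.0489
```

Call:
jog_arm(deltas=[[0, 0, 0, 0, 0, 0.1, 0], [0, 0, 0, 0, 0, 0, 0], [0, 0, 0, 0, 0, 0, 0]])

```text
t: 38.5
tool_pos: [0.5712, 0.3305, 0.0363]
tool_rot: [-3.107, -0.464, -0.002]
contact_force: [1.3, -2.2, -0.8]
opening: 0.0492
```

Down on the floor and snug. Release, opening to ~65 mm, and retreat.

Call:
jog_arm(deltas=[[0, 0, 0, 0, 0, 0.05, 0], [0, 0, 0, 0, 0, 0, 0.65], [0, 0, 0, 0, 0, 0, 0.7], [0, 0, 0, 0, 0, 0, 0.75], [0, 0, 0, 0, 0, 0, 0.75], [0, 0, 0, 0, 0, -1, 0.75], [0, 0, 0, 0, 0, -2, 0.75], [0, 0, 0, 0, 0, -3, 0.75], [0, 0, 0, 0, 0, -4, 0.75], [0, 0, 0, 0, 0, -4, 0.75], [0, 0, 0, 0, 3, -2, 0.75], [0, 0, 0, 0, 3.5, 0, 0.75]])

```text
t: 39.5
tool_pos: [0.5927, 0.2705, 0.2043]
tool_rot: [-3.103, -0.47, -0.021]
contact_force: [1.0, 0.2, 0.2]
opening: 0.0644
```

Call:
jog_arm(deltas=[[0, 0, 0, 0, 3.5, 0, 0.75], [0, 0, 0, 0, 3.5, 0, 0.75], [0, 0, 0, 0, 3.5, 0, 0.75], [0, 0, 0, 0, 3.5, 0, 0.75], [0, 0, 0, 0, 3.5, 0, 0.75], [0, 0, 0, 0, 2, 0, 0.75], [0, 0, 0, 0, 0, 0, 0.75], [0, 0, 0, 0, 0, 0, 0.75]])

```text
t: 40.17
tool_pos: [0.6469, 0.0808, 0.1955]
tool_rot: [-3.107, -0.461, -0.001]
contact_force: [-0.0, -0.1, -0.3]
opening: 0.0643
```

```bash
python3 -c "
from h import *
im,d=look('top','t6');c={}
for k,p in(('red',(.5206,.3396,.048)),('blue',(.57,.329,.048))):
  r=tophex('top',im,tuple(int(v) for v in project('top',[p])[0]),.048,lambda q:SEL[k](q)&(q.max(2)>60)&((k=='red')|(np.hypot(*(np.indices(q.shape[:2])-q.shape[0]/2))<70)),r=12);c[k]=r[0];print(k,r)
s=c['blue']-c['red'];u=np.array([.974,-.225]);print('sep',np.linalg.norm(s),'along',s@u)
o=np.array([.544,.3345]);M=np.array([[.974,-.225],[.225,.974]])
for k in c:print(k,'in tray',M@(c[k]-o))
W=cloud('top',d);
for k in c:
  x,y=project('top',[[*c[k],.048]])[0].astype(int);print(k,W[y-2:y+3,x-2:x+3,2].mean())
x,y=project('top',[[.556,-.364,.174]])[0].astype(int);print(tophex('top',im,(x,y),.174,SEL['bra']),W[y-2:y+3,x-2:x+3,2].mean())
ims,_=look('scene','s6');x,y=project('scene',[[.544,.335,.02]])[0].astype(int)
a=cv2.resize(im[223:343,122:222],(400,480),interpolation=cv2.INTER_CUBIC);b=cv2.resize(ims[y-60:y+60,x-50:x+50],(400,480),interpolation=cv2.INTER_CUBIC)
cv2.imwrite('pics/c6.png',np.hstack([a,b])[:,:,::-1])"
```

```text
red (array([0.5195, 0.3399]), np.float64(12.8), 'AF 26.5')
blue (array([0.5685, 0.3294]), np.float64(8.9), 'AF 25.4')
sep 0.05011237372146727 along 0.05008850000000003
red in tray [-0.025078  -0.0002529]
blue in tray [0.0250105 0.0005451]
red 0.0491046492105741
blue 0.04941339588667248
(array([ 0.5559, -0.364 ]), np.float64(24.7), 'AF 37.6') 0.211239453131366
```

View pics/c6.png

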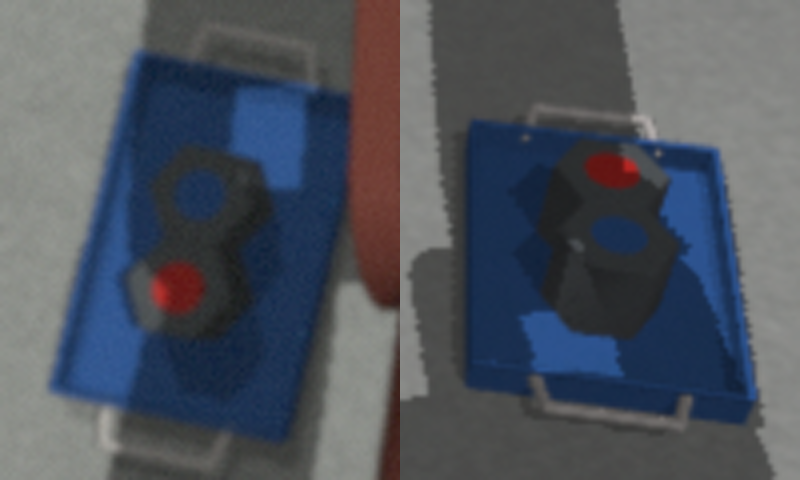

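View pics/s6.png

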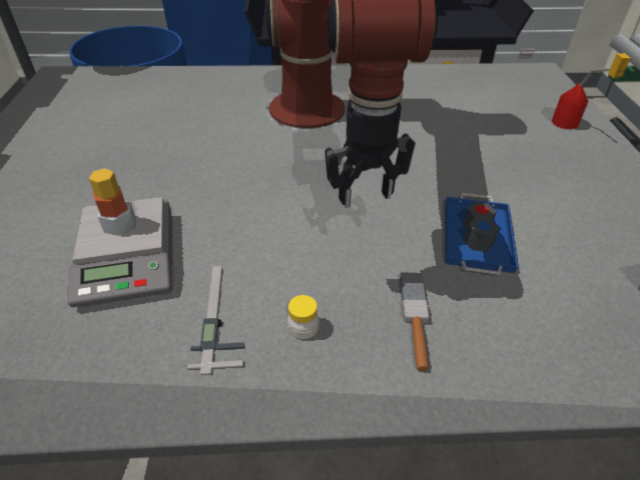

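The scene view shows the stack upright at about (112,203), the steel pair flat to flat at (482,227), and the caliper, jar and brush where they were. The tool is clear of everything, so I'm handing in.

```bash
python3 -c "
from h import *
W=cloud('top',np.load('pics/t6.npy'));x,y=project('top',[[.556,-.364,.174]])[0].astype(int);print('brass top z',np.median(W[y-2:y+3,x-2:x+3,2]))
print(ctrl.get_obs()['dq'].round(3),ctrl.finish_job())"
```

```text
brass top z 0.17470760603582197
the job is handed in; nothing more can be done
[ 0.016 -0.     0.004 -0.001 -0.001 -0.002] None
```

All five blanks are off the bench and the job is handed in, at about 40 s of the 106 s allowed. No verdict came back, so what follows is from my own last checks.

**Stack on the scale:** I set down the aluminium, then the copper, then the brass, lowering each until I felt contact before letting go. The aluminium is about 2 to 3 mm from the middle of the pan. The copper and the brass each sit about 1 mm off the blank below. The brass top reads 174.7 mm above the bench, against 174 mm expected.

**Steel pair in the tray:** Red went in first. Blue was slid gently against it until contact showed, then lowered and released. Their centres measure 50.1 mm apart, within about 1 mm sideways, at about ±25 mm along the tray. Both tops read about 49 mm, so they stand on the tray floor. I judged that the flats are parallel from the pictures and the grip, not from a measured angle.

**Other items:** The caliper, paint jar and brush look unmoved in the last picture. I did not measure them.

**Readings that disagreed:**
- The aluminium's position differed by about 3 mm between colour and depth.
- The final averaged brass height first came out at 211 mm. That fits one missing depth pixel, and the median gave the 174.7 mm above.
- Fitting the steel angles from colour failed at the start, so I used edges read off the picture. The jaws closing at about 49 mm on each steel blank bore those out.

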